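Put the arched relief panel on the easel

TASK

Slide the panel with the rounded, arched top up out of its slot in the leaning rack and stand it on the little table easel: lower edge on the ledge behind the lip, centred, flat back against the uprights, relief side facing out. Lower it on gently, do not drop it, and let go; leave the other two panels in their slots and the rest of the table as it is.

Things in the scene. Friction and masses are not known exactly. Their poses are not given: they have to be found in the camera images.
- panel_arch: The panel to move: grey board, 120 mm wide, 8 thick, 160 tall, top a half circle of radius 60 mm; ~0.12 kg. Relief up to 8 mm proud on one face, 30 to 90 mm up, within 30 mm of the centreline. Starts in any rack slot, leaning 30 degrees, relief face up and away from the robot. Origin mid lower edge, mid thickness; z up the panel, y along its width, x out of the relief face.
- panel_top (a point): Highest point of the arched panel's top edge: mid width, mid thickness, 160 mm up from its origin.
- panel_gable: Another panel, same size, weight and colour, but its top is a pointed gable. To be left in its slot. Origin mid lower edge, mid thickness; z up the panel, y along its width, x out of the relief face.
- panel_flat: Another panel, same size, weight and colour, but its top is straight with square corners. To be left in its slot. Origin mid lower edge, mid thickness; z up the panel, y along its width, x out of the relief face.
- rack: Fixed plywood rack, 245 (x) x 150 (y) x 86 mm high; origin on the table, base from x = -137 to 108 mm. Three slots with floors at x = -66, 0, 66 mm, 20 mm high, leaning 30 degrees from vertical, tops to -x (robot side). Each is two side grooves, 12 mm wide, 80 long up the slope, over the outer 10 mm of a panel's sides; its upper 80 mm is free, 49 mm clear between panels.
- easel: Fixed wooden table easel, 160 x 140 x 125 mm high. Origin on the table, z up, +x its front (away from the robot). Back: two uprights (18 mm wide, at y = -40 and 40 mm) leaning 24 degrees, tops to -x, ending 95 mm up the slope from the ledge. Ledge 140 mm wide, 35 mm above the table, square to the back, 22 mm deep, then a 12 mm high lip. Two struts behind.
- easel_ledge (a point): Point on the easel's ledge, centred, 4 mm in front of the back's plane: where the panel's origin is when it stands rightly (panel then leans 24 degrees, its y along the easel's y).
- easel_front (a point): Point in the air 100 mm straight out in front of the easel's back (along its normal), 80 mm up the slope from the ledge: on the side to which the relief must face.
- tape_roll: Bystander: cardboard-coloured tape roll lying flat, 80 mm across, 24 mm high; origin under its centre.
- paint_jar: Bystander: white jar, 58 mm across, 70 mm high; origin under its centre.
- mug: Bystander: white mug, 76 mm across, 90 mm high; origin under its centre.
- glue_bottle: Bystander: white bottle, 60 mm across, 150 mm high; origin under its centre.
- relief_tray: Bystander: shallow black tray 200 x 150 x 30 mm on the dark cutting mat (3 mm); origin under its centre.
- brush: Bystander: brush lying on the cutting mat or table; origin under its middle.

How it is judged:
By the outcome, as a careful person would: the job done as asked, in the order asked, and still so for the second after the job is handed in, with the robot touching nothing.
It also fails if it takes over 46 s, if anything falls off the work surface, if the arm or the gripper's body presses on something with over 40 N, if the wrist force passes 120 N, or if a joint passes its speed limit or range.

ROBOT

A 7-joint arm with a two-finger parallel gripper is mounted at the origin on the work surface. World frame = base frame: x ahead of the robot, y to its left, z up, the work surface at z = 0. Lengths are in m, angles in rad, forces in N, time in s.
With the tool pointing down it reaches from about 0.4 to 0.875 m from the base axis. Payload 19.3 kg.
Tool frame: the origin (TCP) lies at the very end of the fingers, on their centre line; the grasp point (between the pads) lies 19 mm behind it; z points along the fingers, y is the line along which they close (so a half turn about z gives the same grasp; the last joint's range is limited). The gripper opens to 85 mm and grips with 20 to 120 N. Pads are 22 mm wide; open, the fingers measure 114 mm over their backs; the gripper's body (76 mm by 85 mm) begins 54 mm behind the grasp point. The pads swing forward as they close: fully open they stand 13 mm farther back than shut.
Start: joints at [-1.196, 0.521, -0.036, 1.599, 0.021, 1.021, -0.113], TCP at [0.269, 0.564, 0.197] pointing down, gripper open.
Joint ranges: [-2.91, 2.91], [-0.3, 2.13], [-1.5, 1.42], [0.17, 2.43], [-1.26, 4.41], [0.16, 1.93], [-2.52, 2.52]. Speed limits (rad/s): [1.89, 1.89, 2.39, 2.39, 3.01, 3.01, 3.01].

INTERFACE

Orientations are given as [roll, pitch, yaw] about the fixed x, y, z axes, in that order (R = Rz(yaw) Ry(pitch) Rx(roll)).
In Python, from workcell import monitor, optics, workorder gives the robot as it stands.
- The arm moves only by the tool apply_moves, never from a script. Its arguments are lists of equal length, an entry for each row: "linear": the shift along the tool's x, y, z each as a share of 0.1 m, from -1 to 1, a list of three; "delta_rot": the turn, a rotation vector about the tool's x, y, z each as a share of 120 degrees, from -1 to 1, a list of three. A call has exactly 5 rows; each row is the pose to reach, as a shift and turn from the pose commanded when the call began, along the tool's axes at that moment; what a row does not reach only later rows make up. A row lasts 1/12 s, in which the tool goes at most 41.7 mm and 7.16 degrees, less where a joint would pass 70% of its speed; a pose out of reach is approached as far as the arm can. A call with a number of a shift or a turn outside -1 to 1 is refused whole. A call with a gripper value outside its range is refused whole. "gripper" is the opening, from -1 (shut) to 1 (fully open), set as the call begins (left out, the last holds). The fingers move at their own pace and stop on an object; "force" is the grip in N (left out, the last holds). Time passes only in rows, so rows that repeat a pose let the fingers close, or fill a call up. It gives the time, the measured TCP pose, the force, the opening and the grip force at its end, in the units of the state.
- monitor.observe(): the state, without advancing time (a new reading comes with each control period).
- optics.grab_frame(name): name is "scene" or "top" or "wrist"; returns (picture, depth): 384x512x3 uint8, red, green, blue; 384x512 float32, m along the optical axis (not along the pixel's ray), 0 where there is no reading.
- optics.camera_info(name): a dict with "fx", "fy", "cx", "cy" (pixels), "rvec" (rotation vector, rad) and "tvec" (3), from world to camera coordinates, as OpenCV has them; the wrist camera has in their place "T_tool_cam" (4x4, takes a point from camera to tool coordinates, whose origin is the TCP and whose axes are the flange's). Camera axes: x right, y down, z forward; pixel columns grow to the right and rows downward; lengths in m; the calibration is good to about 2 mm. A picture is of the moment at which its call begins: read the wrist's pose just before it. camera_info takes no time and is no camera call.
- workorder.job_done(): hands the job in; it is judged then, once.
The state is a dict: "clock": time; "qpos": joint angles; "qd": joint speeds; "joint_efforts": joint torques, N m; "position": TCP position; "tool_rot": TCP orientation; "force": force on the tool from outside, world axes, zero at the start; "moment": the same for the moment, N m; "grip_width": finger opening in m; "finger_force": force on a finger pad.
Only numpy, scipy, OpenCV 4.12 (cv2) and the standard library are available. Lean on these libraries where they do the work, as an engineer would, in place of code of your own. Each camera call takes 0.05 s, during which the arm holds its last target. There are 200 camera calls.

## Working session

There is one attempt and no reset: what is moved stays moved. The work goes in short steps, Python scripts to look and compute and a tool call to move; the robot and the scene stay as the last step left them, time stands still between calls to the robot, and variables do not carry over. Pictures are saved under pics/ and viewed, at most 10 in all, crops included, and the job is handed in when it is done.

Besides the shell and the picture viewer there is one more tool, called after "Call:" by a JSON object that holds its "method" and its "body", one argument or row to a line. apply_moves: Moves the arm, as the interface text tells. Its arguments: {"type":"object","properties":{"linear":{"type":"array"},"delta_rot":{"type":"array"},"gripper":{"type":"number"},"force":{"type":"number"}},"required":["linear","delta_rot"]}

```bash
mkdir -p pics; ls
cat > h.py <<'E'
import numpy as np, cv2
from scipy.spatial.transform import Rotation as R
from workcell import monitor, optics, workorder
def cam(name, st=None):
    i=optics.camera_info(name); K=(i["fx"],i["fy"],i["cx"],i["cy"])
    if "rvec" in i:
        Rw=cv2.Rodrigues(np.array(i["rvec"],float))[0]; T=np.eye(4); T[:3,:3]=Rw.T; T[:3,3]=-Rw.T@np.array(i["tvec"],float).ravel()
    else:
        W=np.eye(4); W[:3,:3]=R.from_euler('xyz',st["tool_rot"]).as_matrix(); W[:3,3]=st["position"]; T=W@np.array(i["T_tool_cam"])
    return K,T
def cloud(depth,K,T):
    v,u=np.mgrid[:depth.shape[0],:depth.shape[1]]
    P=np.stack([(u-K[2])/K[0]*depth,(v-K[3])/K[1]*depth,depth],-1)
    P=P@T[:3,:3].T+T[:3,3]; P[depth<=0]=np.nan
    return P
def grab(name):
    st=monitor.observe(); im,d=optics.grab_frame(name); K,T=cam(name,st); return im,d,K,T,cloud(d,K,T)
E
python3 - <<'E'
from h import *
print(monitor.observe())
for n in("scene","top"):
    im,d,K,T,P=grab(n); np.savez(f"{n}0.npz",im=im,d=d,P=P); cv2.imwrite(f"pics/{n}0.png",im[:,:,::-1]); print(n,K,T.round(3).tolist())
E
```

```text
pics
{'clock': 0.0, 'qpos': array([-1.19622075,  0.52200781, -0.03634593,  1.59998519,  0.02119016,
        1.02109179, -0.11277652]), 'qd': array([-0.00015648, -0.00096839, -0.00188546, -0.00150063,  0.00055442,
       -0.0020581 , -0.00050158]), 'joint_efforts': array([ 2.99059888e-03, -9.27096534e+01,  1.98142022e+00, -3.69917500e+01,
        1.79891114e-02,  8.30951671e-03, -8.33684430e-05]), 'position': array([0.26877523, 0.56385348, 0.19673757]), 'tool_rot': array([-3.14048667e+00,  6.07584509e-05,  2.69684112e+00]), 'force': array([ 0.45679583,  0.52616187, -0.10719447]), 'moment': array([0.01126833, 0.04019162, 0.02656764]), 'finger_force': 0.0, 'grip_width': 0.08542147135453401}
scene (430.8031865050454, 430.8031865050454, 262.40620774393045, 197.16961377967095) [[0.643, 0.467, -0.607, 1.424], [0.766, -0.401, 0.503, -0.753], [-0.008, -0.788, -0.615, 1.03], [0.0, 0.0, 0.0, 1.0]]
top (437.65861289617374, 437.65861289617374, 259.54898659123137, 196.97097502080985) [[-0.03, -0.976, 0.215, 0.21], [-1.0, 0.03, -0.004, -0.006], [-0.003, -0.215, -0.977, 1.647], [0.0, 0.0, 0.0, 1.0]]
```

```bash
python3 -c "
import cv2,numpy as np
a=cv2.imread('pics/scene0.png');b=cv2.imread('pics/top0.png')
cv2.imwrite('pics/both.png',cv2.resize(np.vstack([a,b]),(800,1200))[:1200])
"; ls pics
```

```text
both.png
scene0.png
top0.png
```

View pics/scene0.png

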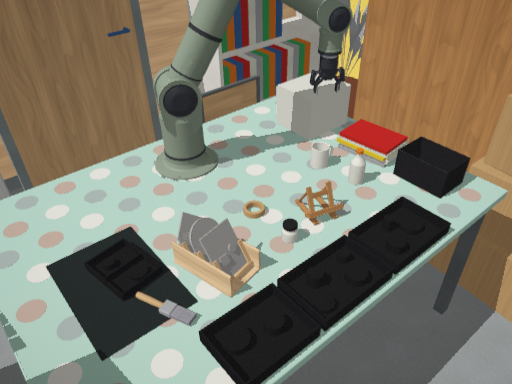

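View pics/top0.png

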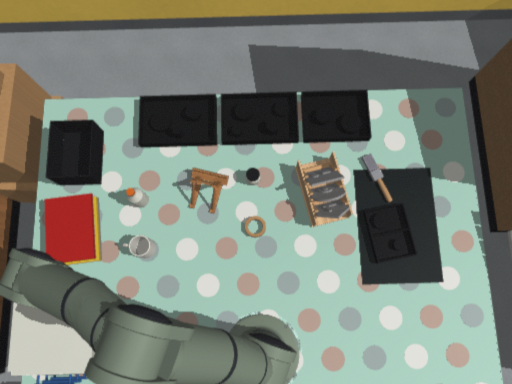

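The scene view shows the rack around (215,255) with three panels and the easel at (320,203). In the top view the rack is at (323,188) and the easel at (208,188). I'll crop in closer.

Run:
```python
from h import *
s=np.load("scene0.npz");t=np.load("top0.npz")
a=cv2.resize(s["im"][195:300,160:270],(400,382),interpolation=3);b=cv2.resize(t["im"][145:235,285:365],(400,450)[:2],interpolation=3)
b=b[:382] if 0 else cv2.resize(b,(340,382))
cv2.imwrite("pics/crop.png",np.hstack([a,b])[:,:,::-1])
P=s["P"];Q=t["P"]
# rack wood mask
for n,z in(("scene",s),("top",t)):
    im=z["im"];P=z["P"];hsv=cv2.cvtColor(im,cv2.COLOR_RGB2HSV)
    print(n, im[250,185],im[280,210],im[188,323],im[203,310])
    wood=(hsv[...,0]>8)&(hsv[...,0]<25)&(hsv[...,1]>70)
    grey=(hsv[...,1]<40)&(hsv[...,2]>50)&(hsv[...,2]<150)
    for nm,m,box in(("rackwood",wood,(0.4,0.75,-0.5,-0.1)),("easelwood",wood,(0.4,0.8,0.05,0.4)),("panels",grey,(0.4,0.8,-0.5,-0.1))):
        k=m&(P[...,2]>0.008)&(P[...,2]<0.3)&(P[...,0]>box[0])&(P[...,0]<box[1])&(P[...,1]>box[2])&(P[...,1]<box[3])
        X=P[k]; print(nm,k.sum(), X.min(0).round(3) if len(X) else '',X.max(0).round(3) if len(X) else '',np.median(X,0).round(3) if len(X) else '')
        if len(X)>5: print(cv2.minAreaRect(X[:,:2].astype(np.float32)))
```

```text
scene [217 188 148] [215 187 147] [173 137 106] [157 113  71]
rackwood 1927 [ 0.479 -0.5    0.008] [ 0.721 -0.157  0.099] [ 0.641 -0.308  0.048]
((0.5993001461029053, -0.32003891468048096), (0.37297987937927246, 0.195051908493042), 63.197296142578125)
easelwood 774 [0.514 0.1   0.008] [0.686 0.247 0.124] [0.622 0.168 0.052]
((0.6044409871101379, 0.19254069030284882), (0.1392332762479782, 0.15309616923332214), 68.5205307006836)
panels 2528 [ 0.459 -0.49   0.008] [ 0.787 -0.109  0.163] [ 0.606 -0.264  0.112]
((0.6710793972015381, -0.3223099708557129), (0.36439982056617737, 0.3196142613887787), 20.51152229309082)
top [220 219 213] [221 221 215] [83 82 81] [181 149 113]
rackwood 1194 [ 0.452 -0.5    0.008] [ 0.716 -0.156  0.119] [ 0.593 -0.227  0.035]
((0.6034896969795227, -0.3322307765483856), (0.2417202591896057, 0.3147052228450775), 13.034637451171875)
easelwood 733 [0.515 0.108 0.008] [0.678 0.253 0.13 ] [0.619 0.18  0.04 ]
((0.5957620143890381, 0.192082017660141), (0.14021022617816925, 0.14259140193462372), 73.45459747314453)
panels 1575 [ 0.457 -0.492  0.008] [ 0.797 -0.107  0.168] [ 0.579 -0.27   0.096]
((0.6338790655136108, -0.3080112934112549), (0.346627414226532, 0.36819884181022644), 5.8333964347839355)
```

View pics/crop.png

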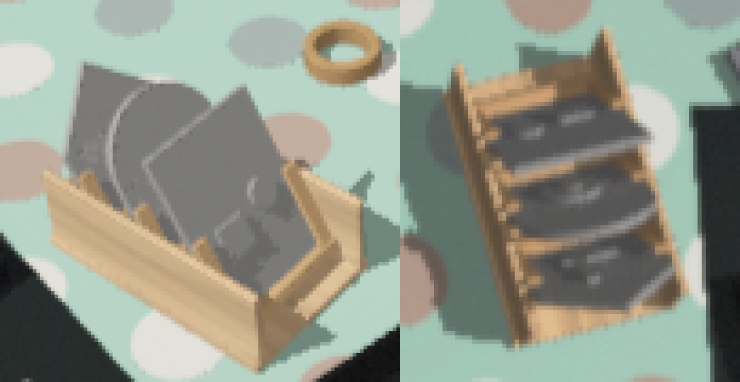

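The crop shows the middle panel has the arched top, at about (197,232) in the scene view. The robot-side panel is the gable and the far one is flat. Next I'll fit planes to the panels and easel.

Run:
```python
from h import *
def near(P,c,r): return (np.linalg.norm(P[...,:2]-c,axis=-1)<r)
for n in("scene","top"):
    z=np.load(f"{n}0.npz");im=z["im"];P=z["P"];hsv=cv2.cvtColor(im,cv2.COLOR_RGB2HSV)
    wood=(hsv[...,0]>8)&(hsv[...,0]<25)&(hsv[...,1]>60)
    grey=(hsv[...,1]<45)&(hsv[...,2]<150)&(hsv[...,2]>45)
    k=grey&(P[...,2]>.05)&(P[...,2]<.2)&near(P,[.58,-.26],.16)
    X=P[k]
    print(n,len(X),"table z",np.nanmedian(P[grey&(P[...,2]<.03)&(P[...,2]>-.02)][:,2]))
    # best yaw: sharpness of projections along the normal
    best=None
    for yaw in np.radians(np.arange(-30,31,1)):
        nrm=np.array([np.cos(yaw)*.866,np.sin(yaw)*.866,.5]); h,e=np.histogram(X@nrm,bins=np.arange(.3,.8,.003)); s=(h.astype(float)**2).sum()
        if best is None or s>best[0]: best=(s,yaw,h,e)
    print("yaw",np.degrees(best[1])); 
    print([(round(float(b),3),int(c)) for b,c in zip(best[3],best[2]) if c>12])
    k=wood&(P[...,2]>.006)&(P[...,2]<.13)&near(P,[.58,-.265],.16); W=P[k]
    for lo,hi in((.006,.1),(.07,.1)):
        w=W[(W[:,2]>lo)&(W[:,2]<hi)]; print("rack",lo,len(w),cv2.minAreaRect(w[:,:2].astype(np.float32)))
    k=wood&(P[...,2]>.006)&(P[...,2]<.14)&near(P,[.6,.185],.12); W=P[k]
    for lo,hi in((.006,.14),(.11,.14),(.03,.055)):
        w=W[(W[:,2]>lo)&(W[:,2]<hi)]; print("easel",lo,len(w),cv2.minAreaRect(w[:,:2].astype(np.float32)))
    np.savez(f"w_{n}.npz",W=W)
```

```text
scene 2128 table z 0.0015026215721694047
yaw 13.0
[(0.408, 46), (0.411, 144), (0.414, 149), (0.417, 33), (0.465, 47), (0.468, 207), (0.471, 209), (0.474, 47), (0.522, 82), (0.525, 374), (0.528, 501), (0.531, 196), (0.534, 59)]
rack 0.006 1982 ((0.5864119529724121, -0.25475531816482544), (0.24949339032173157, 0.15025877952575684), 13.02669906616211)
rack 0.07 603 ((0.585148274898529, -0.253805011510849), (0.2473750114440918, 0.14476314187049866), 12.987910270690918)
easel 0.006 810 ((0.6142656207084656, 0.2037562131881714), (0.16161856055259705, 0.15349453687667847), 64.44398498535156)
easel 0.11 41 ((0.601754367351532, 0.18728479743003845), (0.09709745645523071, 0.016171658411622047), 73.51793670654297)
easel 0.03 232 ((0.6185753345489502, 0.18697887659072876), (0.1392332762479782, 0.12271769344806671), 68.5205307006836)
top 1163 table z 0.004489831745371875
yaw 11.0
[(0.42, 21), (0.423, 39), (0.426, 189), (0.429, 91), (0.432, 32), (0.477, 22), (0.48, 37), (0.483, 193), (0.486, 83), (0.489, 41), (0.534, 16), (0.537, 45), (0.54, 188), (0.543, 95), (0.546, 35)]
rack 0.006 1199 ((0.5845749974250793, -0.2494736611843109), (0.2432072013616562, 0.1484260857105255), 13.481878280639648)
rack 0.07 421 ((0.5841664671897888, -0.25089550018310547), (0.23964408040046692, 0.14256753027439117), 12.664247512817383)
easel 0.006 753 ((0.5957620143890381, 0.192082017660141), (0.14021022617816925, 0.14259140193462372), 73.45459747314453)
easel 0.11 37 ((0.603816032409668, 0.18882140517234802), (0.09717535227537155, 0.013704421930015087), 74.76028442382812)
easel 0.03 296 ((0.6066258549690247, 0.18694216012954712), (0.14001518487930298, 0.11947742849588394), 75.50304412841797)
```

```bash
cat >> h.py <<'E'
def frame(yaw,lean):
    # tool axes for a panel leaning `lean` (rad), yaw: x = panel y, y = relief normal, z = down the panel
    A=np.array([[0,np.cos(lean),np.sin(lean)],[1,0,0],[0,np.sin(lean),-np.cos(lean)]])
    return R.from_euler('z',yaw).as_matrix()@A
def to(pos,Rt,st=None):
    st=st or monitor.observe(); R0=R.from_euler('xyz',st["tool_rot"]).as_matrix()
    d=R0.T@(np.array(pos)-st["position"]); rv=R.from_matrix(R0.T@Rt).as_rotvec()
    print("lin",(d/.1).round(3).tolist(),"rot",(rv/np.radians(120)).round(4).tolist(),"deg",np.degrees(np.linalg.norm(rv)).round(1))
E
python3 - <<'E'
from h import *
i=optics.camera_info("wrist"); print(i["fx"],i["cx"],i["cy"],np.array(i["T_tool_cam"]).round(3).tolist())
F=frame(np.radians(-16.5),np.radians(24)); T=np.array(i["T_tool_cam"])
c=F@T[:3,:3]; print("cam axes at easel pose",c.round(2).tolist(),"offset",(F@T[:3,3]).round(3))
E
```

```text
307.101137896857 253.79726631386643 192.90781423146217 [[-0.0, -0.957, -0.29, 0.074], [1.0, -0.001, 0.0, -0.001], [-0.0, -0.29, 0.957, -0.175], [0.0, 0.0, 0.0, 1.0]]
cam axes at easel pose [[0.88, -0.39, 0.29], [-0.26, -0.88, -0.39], [0.41, 0.26, -0.87]] offset [-0.048  0.091  0.159]
```

Run:
```python
from h import *
st=monitor.observe()
to([.60,.19,.24],frame(np.radians(-16.5),0),st)
```

```text
lin [-4.598, -1.95, -0.43] rot [-0.0004, 0.0004, 0.6751] deg 81.0
```

Call:
{"method": "apply_moves", "body": {
  "linear": [
    [-0.2,-0.15,-0.1],
    [-0.4,-0.3,-0.2],
    [-0.6,-0.45,-0.3],
    [-0.8,-0.6,-0.4],
    [-1,-0.75,-0.43]
  ],
  "delta_rot": [
    [0,0,0],
    [0,0,0],
    [0,0,0],
    [0,0,0],
    [0,0,0]
  ],
  "gripper": -0.1
}}

```text
clock: 0.52
position: [0.3276, 0.4526, 0.2414]
tool_rot: [3.141, 0.0, 2.697]
force: [0.5, 0.4, 1.6]
grip_width: 0.0384
finger_force: 0.0
```

Call:
{"method": "apply_moves", "body": {
  "linear": [
    [-0.2,-0.12,0],
    [-0.4,-0.24,0],
    [-0.6,-0.36,0],
    [-0.8,-0.48,0],
    [-1,-0.6,0]
  ],
  "delta_rot": [
    [0,0,0.05],
    [0,0,0.1],
    [0,0,0.15],
    [0,0,0.2],
    [0,0,0.25]
  ]
}}

```text
clock: 0.93
position: [0.3918, 0.3551, 0.2402]
tool_rot: [-3.141, 0.0, 2.168]
force: [-0.2, 0.8, -0.4]
grip_width: 0.0384
finger_force: 0.0
```

Run:
```python
from h import *
st=monitor.observe(); print(st["clock"],st["position"],st["grip_width"])
to([.60,.19,.24],frame(np.radians(-16.5),0),st)
```

```text
0.9333 [0.39176468 0.35509643 0.24018562] 0.03843809454783328
lin [-2.536, 0.794, 0.002] rot [-0.0001, 0.0001, 0.4226] deg 50.7
```

Call:
{"method": "apply_moves", "body": {
  "linear": [
    [-0.2,0.06,0],
    [-0.4,0.12,0],
    [-0.6,0.18,0],
    [-0.8,0.25,0],
    [-1,0.31,0]
  ],
  "delta_rot": [
    [0,0,0],
    [0,0,0],
    [0,0,0],
    [0,0,0],
    [0,0,0]
  ]
}}

```text
clock: 1.35
position: [0.4742, 0.2907, 0.2401]
tool_rot: [-3.141, 0.0, 2.173]
force: [0.3, 0.7, 0.7]
grip_width: 0.0386
finger_force: 0.0
```

Call:
{"method": "apply_moves", "body": {
  "linear": [
    [-0.2,0.06,0],
    [-0.4,0.12,0],
    [-0.6,0.18,0],
    [-0.8,0.25,0],
    [-1,0.31,0]
  ],
  "delta_rot": [
    [0,0,0.05],
    [0,0,0.1],
    [0,0,0.15],
    [0,0,0.2],
    [0,0,0.25]
  ]
}}

```text
clock: 1.77
position: [0.5564, 0.2259, 0.2401]
tool_rot: [-3.141, 0.0, 1.644]
force: [-0.8, 1.0, 0.1]
grip_width: 0.0381
finger_force: 0.0
```

Run:
```python
from h import *
st=monitor.observe(); print(st["clock"],st["position"],st["grip_width"])
to([.60,.19,.24],frame(np.radians(-16.5),0),st)
```

```text
1.7667 [0.55644282 0.22586167 0.24006116] 0.0381431872697937
lin [-0.39, 0.408, 0.001] rot [-0.0002, 0.0001, 0.1727] deg 20.7
```

Call:
{"method": "apply_moves", "body": {
  "linear": [
    [-0.1,0.1,0],
    [-0.2,0.2,0],
    [-0.3,0.3,0],
    [-0.39,0.41,0],
    [-0.39,0.41,0]
  ],
  "delta_rot": [
    [0,0,0.05],
    [0,0,0.1],
    [0,0,0.15],
    [0,0,0.172],
    [0,0,0.172]
  ]
}}

```text
clock: 2.18
position: [0.6014, 0.1888, 0.24]
tool_rot: [3.141, 0.001, 1.285]
force: [0.9, -1.6, -0.0]
grip_width: 0.0384
finger_force: 0.0
```

Run:
```python
from h import *
im,d,K,T,P=grab("wrist"); np.savez("wr_easel.npz",im=im,d=d,P=P,T=T)
cv2.imwrite("pics/wr1.png",im[:,:,::-1])
hsv=cv2.cvtColor(im,cv2.COLOR_RGB2HSV)
wood=(hsv[...,0]>5)&(hsv[...,0]<25)&(hsv[...,1]>60)
W=P[wood&(P[...,2]>.006)&(P[...,2]<.14)&(np.linalg.norm(P[...,:2]-[.6,.185],axis=-1)<.12)]
print(len(W),"table",np.nanmedian(P[(abs(P[...,2])<.02)][:,2]),W.min(0),W.max(0))
yaw=np.radians(-16.5)
for yd in(-16.5,):
    y=np.radians(yd);ex=np.array([np.cos(y),np.sin(y),0]);ey=np.array([-np.sin(y),np.cos(y),0])
    s24,c24=np.sin(np.radians(24)),np.cos(np.radians(24))
    n=ex*c24+np.array([0,0,s24]); 
    h,e=np.histogram(W@n,bins=np.arange(.45,.7,.002)); print([(round(float(b),3),int(c)) for b,c in zip(e,h) if c>20])
    print("y extents",np.percentile(W@ey,[0,.5,99.5,100]).round(4))
```

```text
7270 table -0.0015737143047895863 [0.51309007 0.10351367 0.00620326] [0.68507295 0.25591863 0.12121774]
[(0.45, 47), (0.452, 48), (0.454, 42), (0.456, 50), (0.458, 46), (0.46, 50), (0.462, 45), (0.464, 52), (0.466, 55), (0.468, 50), (0.47, 53), (0.472, 48), (0.474, 46), (0.476, 53), (0.478, 48), (0.48, 45), (0.482, 46), (0.484, 47), (0.486, 37), (0.488, 24), (0.49, 32), (0.492, 28), (0.494, 25), (0.496, 25), (0.498, 24), (0.5, 28), (0.502, 33), (0.504, 42), (0.506, 34), (0.508, 40), (0.51, 29), (0.518, 160), (0.52, 318), (0.522, 299), (0.524, 320), (0.526, 1156), (0.528, 579), (0.53, 175), (0.532, 170), (0.534, 165), (0.536, 170), (0.538, 176), (0.54, 173), (0.542, 172), (0.544, 169), (0.546, 85), (0.55, 148), (0.552, 185), (0.554, 417), (0.556, 194)]
y extents [0.2826 0.2847 0.4203 0.4216]
```

View pics/wr1.png

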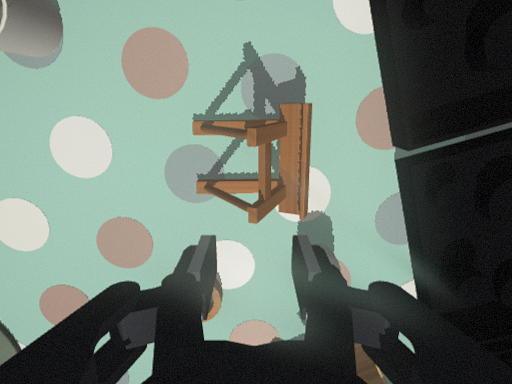

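The wrist view shows the easel uprights' tops at about (255,135) and (258,215), with the ledge and lip running from (295,105) to (300,215). I'll fit them precisely.

```bash
cat > easel.py <<'E'
from h import *
z=np.load("wr_easel.npz");im=z["im"];P=z["P"]; d=z["d"]
hsv=cv2.cvtColor(im,cv2.COLOR_RGB2HSV)
wood=(hsv[...,0]>5)&(hsv[...,0]<25)&(hsv[...,1]>60)
k=wood&(P[...,2]>.006)&(P[...,2]<.14)&(np.linalg.norm(P[...,:2]-[.6,.185],axis=-1)<.12)
W=P[k]
y=np.radians(-16.5)
for it in range(6):
    ex=np.array([np.cos(y),np.sin(y),0]);ey=np.array([-np.sin(y),np.cos(y),0])
    n=ex*np.cos(np.radians(24))+np.array([0,0,np.sin(np.radians(24))])
    if it==0: off=.527
    U=W[(abs(W@n-off)<.003)&(W[:,2]>.045)&(W[:,2]<.117)]
    # keep to upright bands
    c=U.mean(0); _,s,V=np.linalg.svd(U-c); m=V[2]*np.sign(V[2][0])
    y=np.arctan2(m[1],m[0]); off=np.median(U@n)
    print(len(U),"normal yaw",np.degrees(y).round(2),"lean",np.degrees(np.arcsin(m[2])).round(2),"rms",(s[2]/len(U)**.5).round(5))
ex=np.array([np.cos(y),np.sin(y),0]);ey=np.array([-np.sin(y),np.cos(y),0]);up=-ex*np.sin(np.radians(24))+np.array([0,0,np.cos(np.radians(24))])
n=ex*np.cos(np.radians(24))+np.array([0,0,np.sin(np.radians(24))]); off=np.median(U@n)
print("off",off)
A=W@n-off; B=W@up; C=W@ey
# ledge/lip: out of plane 4..40mm
L=(A>.004)&(A<.04)&(W[:,2]>.02); 
h,e=np.histogram(B[L],bins=np.arange(-.3,.1,.002)); print("up hist",[(round(float(b),3),int(c)) for b,c in zip(e,h) if c>20])
l=W[L]; r=cv2.minAreaRect(l[:,:2].astype(np.float32)); print("ledge rect",r, "A range",A[L].min(),A[L].max())
print("ledge y ext",np.percentile(C[L],[0,1,99,100]).round(4))
u=U@ey; h,e=np.histogram(u,bins=np.arange(.28,.43,.003)); print("upr y",[(round(float(b),3),int(c)) for b,c in zip(e,h) if c>5])
print("upr top B",np.percentile(U@up,[0,100]), "overall top", W[:,2].max())
E
python3 easel.py
```

```text
1356 normal yaw -15.97 lean 24.44 rms 0.00099
754 normal yaw -16.32 lean 25.96 rms 0.00175
1241 normal yaw -15.86 lean 24.15 rms 0.00062
1090 normal yaw -16.22 lean 25.3 rms 0.00155
1219 normal yaw -15.85 lean 24.12 rms 0.00057
1448 normal yaw -15.98 lean 24.8 rms 0.00139
off 0.5304506832347798
up hist [(-0.206, 46), (-0.204, 53), (-0.202, 871), (-0.2, 526), (-0.198, 47), (-0.196, 46), (-0.194, 52), (-0.192, 54), (-0.19, 373), (-0.188, 193)]
ledge rect ((0.6549605131149292, 0.17317594587802887), (0.13900083303451538, 0.02605600655078888), 74.04508972167969) A range 0.004004069119766918 0.028999866231629423
ledge y ext [0.2773 0.2792 0.4151 0.4163]
upr y [(0.298, 58), (0.301, 57), (0.304, 58), (0.307, 64), (0.31, 57), (0.313, 132), (0.316, 29), (0.319, 27), (0.322, 25), (0.325, 25), (0.328, 25), (0.331, 26), (0.334, 28), (0.337, 28), (0.34, 26), (0.343, 26), (0.346, 29), (0.349, 28), (0.352, 24), (0.355, 29), (0.358, 28), (0.361, 26), (0.364, 28), (0.367, 27), (0.37, 26), (0.373, 28), (0.376, 39), (0.379, 73), (0.382, 73), (0.385, 78), (0.388, 74), (0.391, 77), (0.394, 70)]
upr top B [-0.18664857 -0.10642793] overall top 0.12121774421364456
```

Run:
```python
exec(open("easel.py").read().split("y=np.radians(-16.5)")[0])
y=np.radians(-15.9);a=np.radians(24)
ex=np.array([np.cos(y),np.sin(y),0]);ey=np.array([-np.sin(y),np.cos(y),0]);ez=np.array([0,0,1])
n=ex*np.cos(a)+ez*np.sin(a); up=-ex*np.sin(a)+ez*np.cos(a)
C=W@ey-.3473
k=(abs(abs(C)-.04)<.006)&(W@up>-.18)&(W@up<-.11)&(abs(W@n-.529)<.008)
v=W[k]@n; h,e=np.histogram(v,bins=np.arange(.52,.54,.001)); print(h.tolist())
off=np.median(v); print(off)
for B0,B1 in((-.18,-.155),(-.155,-.13),(-.13,-.11)):
    for s in(-1,1):
        q=k&(W@up>B0)&(W@up<B1)&(C*s>0); print(B0,s,np.median(W[q]@n).round(4),q.sum())
A=W@n-off
q=(A>.006)&(A<.018)&(abs(C)<.06)&(W@up<-.195); print("ledge B",np.median(W[q]@up), q.sum())
L=(A>.004)&(A<.04)&(W[:,2]>.02); print("y",np.percentile(W[L]@ey,[1,99]))
B=np.median(W[q]@up); yc=np.percentile(W[L]@ey,[1,99]).mean()
print("ledge pt",n*(off+.004)+up*B+ey*yc, "height of ledge at back",(n*off+up*B)[2])
```

```text
[0, 0, 0, 0, 0, 0, 0, 0, 0, 0, 60, 441, 2, 0, 0, 0, 0, 0, 0, 0]
0.531337414733846
-0.18 -1 0.5314 71
-0.18 1 0.5313 82
-0.155 -1 0.5314 80
-0.155 1 0.5313 98
-0.13 -1 0.5315 77
-0.13 1 0.5312 95
ledge B -0.20041428623843555 886
y [0.27839457 0.41424568]
ledge pt [0.64361919 0.17675721 0.03465378] height of ledge at back 0.03302683556961192
```

Run:
```python
from h import *
to([.477,-.277,.2365],frame(np.radians(13),np.radians(30)))
to([.477,-.277,.2365],frame(np.radians(13),0))
```

```text
lin [-4.828, 0.112, 0.038] rot [-0.2447, 0.064, -0.237] deg 41.6
lin [-4.828, 0.112, 0.038] rot [-0.0001, 0.0005, -0.2428] deg 29.1
```

Call:
{"method": "apply_moves", "body": {
  "linear": [
    [-0.2,0,0],
    [-0.4,0,0],
    [-0.6,0,0],
    [-0.8,0,0],
    [-1,0.02,0]
  ],
  "delta_rot": [
    [0,0,0],
    [0,0,0],
    [0,0,0],
    [0,0,0],
    [0,0,0]
  ]
}}

```text
clock: 2.65
position: [0.573, 0.0942, 0.2402]
tool_rot: [-3.141, -0.0, 1.293]
force: [1.0, 0.3, -0.1]
grip_width: 0.0383
finger_force: 0.0
```

Call:
{"method": "apply_moves", "body": {
  "linear": [
    [-0.2,0,0],
    [-0.4,0,0],
    [-0.6,0,0],
    [-0.8,0,0],
    [-1,0.02,0]
  ],
  "delta_rot": [
    [0,0,0],
    [0,0,0],
    [0,0,0],
    [0,0,0],
    [0,0,0]
  ]
}}

```text
clock: 3.07
position: [0.5473, -0.0024, 0.2403]
tool_rot: [-3.141, -0.0, 1.293]
force: [0.4, -0.4, -0.5]
grip_width: 0.039
finger_force: 0.0
```

Call:
{"method": "apply_moves", "body": {
  "linear": [
    [-0.2,0,0],
    [-0.4,0,0],
    [-0.6,0,0],
    [-0.8,0,0],
    [-1,0.02,0]
  ],
  "delta_rot": [
    [0,0,0],
    [0,0,0],
    [0,0,0],
    [0,0,0],
    [0,0,0]
  ]
}}

```text
clock: 3.48
position: [0.5215, -0.099, 0.2403]
tool_rot: [-3.141, -0.0, 1.293]
force: [-0.0, 0.4, 1.1]
grip_width: 0.0383
finger_force: 0.0
```

Call:
{"method": "apply_moves", "body": {
  "linear": [
    [-0.2,0,0],
    [-0.4,0,0],
    [-0.6,0,0],
    [-0.8,0,0],
    [-1,0.02,0]
  ],
  "delta_rot": [
    [-0.03,0.01,-0.03],
    [-0.06,0.02,-0.06],
    [-0.09,0.03,-0.09],
    [-0.12,0.035,-0.12],
    [-0.15,0.04,-0.15]
  ]
}}

```text
clock: 3.9
position: [0.496, -0.1937, 0.2407]
tool_rot: [2.823, -0.032, 1.611]
force: [1.3, -0.0, 0.3]
grip_width: 0.0383
finger_force: 0.0
```

Run:
```python
from h import *
st=monitor.observe(); print(st["qpos"].round(2))
to([.477,-.277,.2365],frame(np.radians(13),np.radians(30)))
```

```text
[ 0.04  0.2   0.38  2.05 -0.39  0.66  0.71]
lin [-0.825, -0.217, -0.055] rot [-0.096, 0.0227, -0.0878] deg 15.8
```

Call:
{"method": "apply_moves", "body": {
  "linear": [
    [-0.2,-0.05,-0.01],
    [-0.4,-0.1,-0.02],
    [-0.6,-0.16,-0.04],
    [-0.82,-0.22,-0.05],
    [-0.82,-0.22,-0.05]
  ],
  "delta_rot": [
    [-0.025,0.005,-0.022],
    [-0.05,0.01,-0.044],
    [-0.075,0.016,-0.066],
    [-0.096,0.023,-0.088],
    [-0.096,0.023,-0.088]
  ]
}}

```text
clock: 4.32
position: [0.4769, -0.2763, 0.2356]
tool_rot: [2.618, -0.001, 1.797]
force: [0.9, 0.7, 0.1]
grip_width: 0.0381
finger_force: 0.0
```

Run:
```python
from h import *
st=monitor.observe(); print(st["qpos"].round(2),st["position"],st["tool_rot"])
im,d,K,T,P=grab("wrist"); np.savez("wr_rack.npz",im=im,d=d,P=P,T=T)
cv2.imwrite("pics/wr2.png",im[:,:,::-1])
hsv=cv2.cvtColor(im,cv2.COLOR_RGB2HSV)
grey=(hsv[...,1]<45)&(hsv[...,2]<170)&(hsv[...,2]>45)
X=P[grey&(P[...,2]>.03)&(P[...,2]<.19)&(np.linalg.norm(P[...,:2]-[.56,-.26],axis=-1)<.15)]
y=np.radians(13);a=np.radians(30);ex=np.array([np.cos(y),np.sin(y),0]);ey=np.array([-np.sin(y),np.cos(y),0]);ez=np.array([0,0,1])
n=ex*np.cos(a)+ez*.5;up=-ex*.5+ez*np.cos(a)
h,e=np.histogram(X@n,bins=np.arange(.38,.56,.002)); print([(round(float(b),3),int(c)) for b,c in zip(e,h) if c>30])
```

```text
[ 0.46  0.24  0.26  2.09 -0.84  0.66  1.56] [ 0.47692726 -0.2763297   0.23561156] [ 2.61833916e+00 -1.30142712e-03  1.79719305e+00]
[(0.404, 68), (0.406, 191), (0.408, 198), (0.41, 189), (0.412, 1813), (0.414, 35), (0.416, 164), (0.462, 87), (0.464, 104), (0.466, 134), (0.468, 92), (0.472, 37), (0.518, 1627)]
```

View pics/wr2.png

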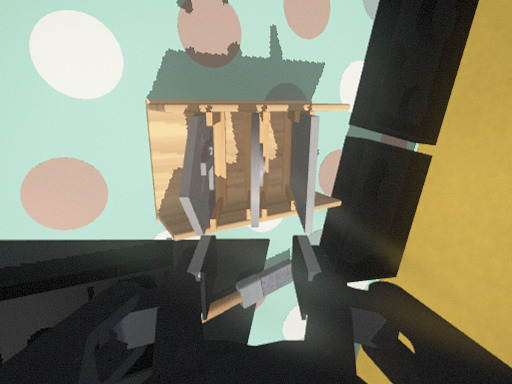

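The wrist view looks down the arch panel's edge, a near-vertical strip from (256,112) to (256,225). The gable is to the left at (197,170) and the flat panel to the right at (308,170), so the approach axis is aligned. I'll refine it now.

Run:
```python
from h import *
z=np.load("wr_rack.npz");im=z["im"];P=z["P"]
hsv=cv2.cvtColor(im,cv2.COLOR_RGB2HSV)
grey=(hsv[...,1]<45)&(hsv[...,2]<190)&(hsv[...,2]>45)
m=grey&(P[...,2]>.06)&(P[...,2]<.19)&(np.linalg.norm(P[...,:2]-[.56,-.26],axis=-1)<.15)
X=P[m]
for yd in(13,):
    y=np.radians(yd);a=np.radians(30);ex=np.array([np.cos(y),np.sin(y),0]);ey=np.array([-np.sin(y),np.cos(y),0]);ez=np.array([0,0,1])
    n=ex*np.cos(a)+ez*.5;up=-ex*.5+ez*np.cos(a)
    for nm,o in(("gable",.4125),("flat",.519)):
        q=abs(X@n-o)<.004; U=X[q]; c=U.mean(0);_,s,V=np.linalg.svd(U-c);v=V[2]*np.sign(V[2][0]);print(nm,q.sum(),np.degrees(np.arctan2(v[1],v[0])),np.degrees(np.arcsin(v[2])),s[2]/len(U)**.5,np.median(U@n))
    q=(X@n>.456)&(X@n<.478); U=X[q]; print("arch up",np.percentile(U@up,[50,90,98,100]),"y",np.percentile(U@ey,[0,2,98,100]))
    top=U[U@up>np.percentile(U@up,98)-.012]
    print("near-apex: y range",(top@ey).min(),(top@ey).max(),"n",np.percentile(top@n,[2,50,98]),len(top))
    # circle fit in y-up plane on upper rim (outermost up per y bin)
    b=np.round(U@ey/.003); pts=np.array([[ (U@ey)[b==i].mean(), np.percentile((U@up)[b==i],95)] for i in np.unique(b) if (b==i).sum()>3])
    A=np.c_[2*pts,np.ones(len(pts))]; s=np.linalg.lstsq(A,(pts**2).sum(1),rcond=None)[0]; print("circle",s[:2],np.sqrt(s[2]+s[0]**2+s[1]**2)); print(pts.round(3).tolist())
    st=monitor.observe(); p=st["position"]; print("tcp n,up,y",p@n,p@up,p@ey)
    for nm,q in(("gable",abs(X@n-.41)<.009),("flat",abs(X@n-.52)<.006)): U=X[q]; print(nm,"up max",(U@up).max(),"y",np.percentile(U@ey,[1,99]))
```

```text
gable 2254 12.861058114582704 31.315476504486096 0.0010834359510611424 0.4125386423008192
flat 1651 12.273076518934111 29.76219443945437 0.0007477126400832681 0.5188764413296306
arch up [-0.10243129 -0.08954919 -0.08811551 -0.0867182 ] y [-0.44091854 -0.42562273 -0.31786937 -0.31737082]
near-apex: y range -0.4127800015932006 -0.3412344997684786 n [0.46245576 0.46608558 0.46972055] 353
circle [-0.37753159 -0.13549386] 0.05056793353477222
[[-0.44, -0.179], [-0.428, -0.117], [-0.426, -0.112], [-0.423, -0.109], [-0.42, -0.105], [-0.417, -0.102], [-0.414, -0.1], [-0.411, -0.098], [-0.408, -0.097], [-0.401, -0.093], [-0.399, -0.092], [-0.396, -0.169], [-0.393, -0.167], [-0.39, -0.165], [-0.387, -0.165], [-0.378, -0.087], [-0.375, -0.088], [-0.372, -0.088], [-0.369, -0.088], [-0.366, -0.088], [-0.363, -0.089], [-0.36, -0.09], [-0.357, -0.091], [-0.354, -0.092], [-0.351, -0.093], [-0.348, -0.096], [-0.345, -0.096], [-0.342, -0.099], [-0.339, -0.101], [-0.336, -0.103], [-0.333, -0.107], [-0.33, -0.11], [-0.327, -0.114], [-0.324, -0.119], [-0.321, -0.126], [-0.318, -0.134]]
tcp n,up,y 0.46397895290116237 0.003647033153728013 -0.3797644985350781
gable up max -0.05488740328367753 y [-0.43438915 -0.31832199]
flat up max -0.1189613434195488 y [-0.43524708 -0.31787315]
```

Call:
{"method": "apply_moves", "body": {
  "linear": [
    [0.03,0.02,0.2],
    [0.03,0.02,0.4],
    [0.03,0.02,0.6],
    [0.03,0.02,0.8],
    [0.03,0.02,1]
  ],
  "delta_rot": [
    [0,0,0],
    [0,0,0],
    [0,0,0],
    [0,0,0],
    [0,0,0]
  ]
}}

```text
clock: 4.78
position: [0.5272, -0.2602, 0.1489]
tool_rot: [2.621, -0.003, 1.795]
force: [0.4, -0.3, -0.2]
grip_width: 0.0384
finger_force: 0.0
```

Call:
{"method": "apply_moves", "body": {
  "linear": [
    [0,0,0.1],
    [0,0,0.2],
    [0,0,0.3],
    [0,0,0.3],
    [0,0,0.3]
  ],
  "delta_rot": [
    [0,0,0],
    [0,0,0],
    [0,0,0],
    [0,0,0],
    [0,0,0]
  ]
}}

```text
clock: 5.2
position: [0.5411, -0.2572, 0.1235]
tool_rot: [2.621, -0.004, 1.795]
force: [0.1, -0.2, 1.0]
grip_width: 0.0386
finger_force: 0.0
```

Call:
{"method": "apply_moves", "body": {
  "linear": [
    [0,0,0],
    [0,0,0],
    [0,0,0],
    [0,0,0],
    [0,0,0]
  ],
  "delta_rot": [
    [0,0,0],
    [0,0,0],
    [0,0,0],
    [0,0,0],
    [0,0,0]
  ],
  "gripper": -1,
  "force": 30
}}

```text
clock: 5.62
position: [0.5411, -0.2581, 0.1242]
tool_rot: [2.621, -0.003, 1.793]
force: [-4.2, 1.0, 6.2]
grip_width: 0.0068
finger_force: 31.2
```

Run:
```python
from h import *
im,d,K,T,P=grab("scene")
cv2.imwrite("pics/sc2.png",cv2.resize(im[170:310,130:290],(800,700))[:600,:,::-1])
print(monitor.observe())
```

```text
{'clock': 5.6667, 'qpos': array([ 0.51047007,  0.47403715,  0.06376034,  2.10010893, -1.15706408,
        0.42826689,  1.82669335]), 'qd': array([ 0.00035287, -0.00171337, -0.00150445, -0.00094105, -0.00058696,
        0.00076587, -0.00043439]), 'joint_efforts': array([-7.68914279e-01, -7.30607986e+01,  2.17395812e+00, -2.56510109e+01,
       -1.21639688e+00,  3.02587459e-01, -3.14571909e-03]), 'position': array([ 0.54109208, -0.25809673,  0.12426646]), 'tool_rot': array([ 2.62048677, -0.00299846,  1.79274323]), 'force': array([-5.00492303,  0.50070079,  5.64325821]), 'moment': array([0.13396998, 0.66704869, 0.18919162]), 'finger_force': 31.208653450012207, 'grip_width': 0.006737004005180139}
```

View pics/sc2.png

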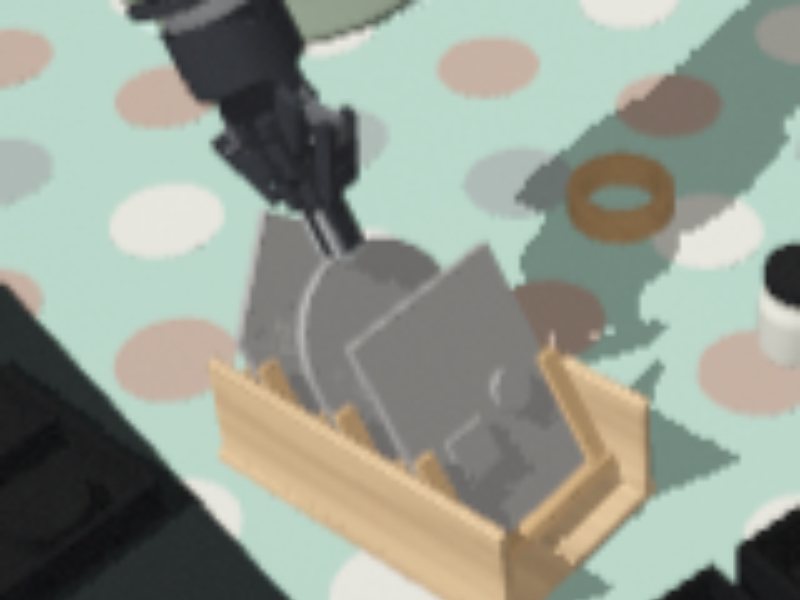

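The panel is gripped at its crown between the fingers, at about (335,235) in the crop. Now I'll slide it up the slope.

Call:
{"method": "apply_moves", "body": {
  "linear": [
    [0,0,-0.05],
    [0,0,-0.1],
    [0,0,-0.15],
    [0,0,-0.22],
    [0,0,-0.3]
  ],
  "delta_rot": [
    [0,0,0],
    [0,0,0],
    [0,0,0],
    [0,0,0],
    [0,0,0]
  ]
}}

```text
clock: 6.08
position: [0.5262, -0.2614, 0.1502]
tool_rot: [2.621, -0.004, 1.793]
force: [-0.2, -1.1, -1.2]
grip_width: 0.0066
finger_force: 30.3
```

Call:
{"method": "apply_moves", "body": {
  "linear": [
    [0,0,-0.2],
    [0,0,-0.4],
    [0,0,-0.6],
    [0,0,-0.8],
    [0,0,-1]
  ],
  "delta_rot": [
    [0,0,0],
    [0,0,0],
    [0,0,0],
    [0,0,0],
    [0,0,0]
  ]
}}

```text
clock: 6.5
position: [0.477, -0.2727, 0.2376]
tool_rot: [2.621, -0.004, 1.792]
force: [0.3, 0.4, -0.7]
grip_width: 0.0066
finger_force: 30.3
```

Run:
```python
from h import *
st=monitor.observe(); print(st["qpos"].round(2),st["position"],st["tool_rot"],st["grip_width"],st["force"])
L=np.array([.6436,.1768,.0362]);y=np.radians(-15.95);a=np.radians(24);F=frame(y,a)
s=.122
for h in(.12,): to(L-F[:,2]*(s+h)+F[:,1]*.01+[0,0,.03],F); print(L-F[:,2]*(s+h)+F[:,1]*.01+[0,0,.03])
```

```text
[ 0.44  0.24  0.27  2.09 -0.83  0.66  1.54] [ 0.47701679 -0.27271296  0.23764543] [ 2.621447   -0.0035378   1.79229253] 0.006585928065085975 [ 0.33384623  0.39662147 -0.66515533]
lin [4.449, 1.846, 0.457] rot [0.0469, -0.1095, 0.2122] deg 29.2
[0.55774287 0.20133807 0.29134537]
```

Call:
{"method": "apply_moves", "body": {
  "linear": [
    [0.1,0.05,-0.1],
    [0.3,0.1,-0.2],
    [0.5,0.15,-0.3],
    [0.7,0.2,-0.38],
    [0.9,0.25,-0.43]
  ],
  "delta_rot": [
    [0,0,0],
    [0,0,0],
    [0,0,0],
    [0,0,0],
    [0,0,0]
  ]
}}

```text
clock: 6.92
position: [0.4578, -0.1845, 0.2877]
tool_rot: [2.62, -0.003, 1.792]
force: [0.3, -0.0, -0.7]
grip_width: 0.0063
finger_force: 30.3
```

Call:
{"method": "apply_moves", "body": {
  "linear": [
    [0.2,0.05,0],
    [0.4,0.1,0.05],
    [0.6,0.2,0.1],
    [0.8,0.3,0.15],
    [1,0.4,0.2]
  ],
  "delta_rot": [
    [0,0,0],
    [0,0,0],
    [0,0,0],
    [0,0,0],
    [0,0,0]
  ]
}}

```text
clock: 7.33
position: [0.4799, -0.0767, 0.29]
tool_rot: [2.62, -0.003, 1.792]
force: [0.5, 0.1, -1.9]
grip_width: 0.0067
finger_force: 30.3
```

Call:
{"method": "apply_moves", "body": {
  "linear": [
    [0.2,0.08,0.05],
    [0.4,0.16,0.1],
    [0.6,0.25,0.15],
    [0.8,0.35,0.2],
    [1,0.45,0.25]
  ],
  "delta_rot": [
    [0.01,-0.02,0.04],
    [0.02,-0.04,0.08],
    [0.03,-0.06,0.12],
    [0.04,-0.08,0.16],
    [0.047,-0.11,0.212]
  ]
}}

```text
clock: 7.75
position: [0.4926, -0.014, 0.2866]
tool_rot: [2.695, -0.014, 1.58]
force: [0.0, 0.0, -1.6]
grip_width: 0.0067
finger_force: 30.3
```

Run:
```python
from h import *
st=monitor.observe(); print(st["qpos"].round(2),st["position"],st["tool_rot"],st["grip_width"],st["force"])
F=frame(np.radians(-15.95),np.radians(24))
to([.558,.201,.291],F)
```

```text
[ 0.05 -0.02 -0.16  2.19  0.06  0.53 -0.15] [ 0.49259038 -0.01400402  0.28659215] [ 2.69472165 -0.01398596  1.57969331] 0.006708180096785135 [ 4.51111118e-04  3.15133241e-02 -1.61312989e+00]
lin [2.145, 0.613, 0.278] rot [0.0123, -0.0636, 0.1217] deg 16.5
```

Call:
{"method": "apply_moves", "body": {
  "linear": [
    [0.2,0.05,0.03],
    [0.4,0.1,0.05],
    [0.6,0.15,0.08],
    [0.8,0.2,0.1],
    [1,0.28,0.13]
  ],
  "delta_rot": [
    [0,0,0],
    [0,0,0],
    [0,0,0],
    [0,0,0],
    [0,0,0]
  ]
}}

```text
clock: 8.17
position: [0.5222, 0.0866, 0.2884]
tool_rot: [2.694, -0.014, 1.582]
force: [1.1, -1.0, -1.7]
grip_width: 0.0068
finger_force: 30.3
```

Call:
{"method": "apply_moves", "body": {
  "linear": [
    [0.2,0.05,0.03],
    [0.4,0.1,0.05],
    [0.6,0.15,0.08],
    [0.8,0.25,0.1],
    [1,0.33,0.13]
  ],
  "delta_rot": [
    [0,-0.01,0.02],
    [0,-0.02,0.05],
    [0.01,-0.04,0.08],
    [0.01,-0.05,0.1],
    [0.012,-0.064,0.122]
  ]
}}

```text
clock: 8.58
position: [0.5572, 0.187, 0.293]
tool_rot: [2.72, -0.0, 1.291]
force: [0.8, -0.8, -0.5]
grip_width: 0.0067
finger_force: 30.3
```

Run:
```python
from h import *
st=monitor.observe(); print(st["qpos"].round(2),st["position"],st["tool_rot"],st["grip_width"],st["force"])
F=frame(np.radians(-15.95),np.radians(24))
to([.558,.201,.291],F)
```

```text
[-0.35  0.22 -0.33  1.89  0.55  0.86 -1.27] [0.55715523 0.18703886 0.29299705] [ 2.72027119e+00 -6.62376006e-06  1.29090478e+00] 0.0067010669201447515 [ 0.75675144 -0.82028307 -0.54839902]
lin [0.137, -0.036, 0.006] rot [0.0012, 0.0003, -0.0007] deg 0.2
```

```bash
cat > held.py <<'E'
from h import *
st=monitor.observe(); p=st["position"]; Rt=R.from_euler('xyz',st["tool_rot"]).as_matrix()
for nm in("scene","wrist","top"):
    im,d,K,T,P=grab(nm); hsv=cv2.cvtColor(im,cv2.COLOR_RGB2HSV)
    Q=(P-p)@Rt   # tool coords
    m=(hsv[...,1]<50)&(hsv[...,2]<200)&(hsv[...,2]>45)&(abs(Q[...,1])<.025)&(abs(Q[...,0])<.075)&(Q[...,2]>.006)&(Q[...,2]<.15)
    X=Q[m]; print(nm,m.sum())
    if nm!="wrist": cv2.imwrite(f"pics/h_{nm}_{st['clock']:.1f}.png",im[:,:,::-1])
    if len(X)<30: continue
    h,e=np.histogram(X[:,1],bins=np.arange(-.025,.026,.002)); print(h.tolist())
    o=e[h.argmax()]+.001; U=X[abs(X[:,1]-o)<.004]
    c=U.mean(0);_,s,V=np.linalg.svd(U-c);v=V[2]*np.sign(V[2][1]); print("face normal(tool)",v.round(4),"y at centre",c.round(4),"rms",s[2]/len(U)**.5)
    print("x",np.percentile(X[:,0],[.5,99.5]).round(4),"z max",np.percentile(X[:,2],[99,99.8]).round(4))
    hull=cv2.minAreaRect(np.ascontiguousarray(U[:,[0,2]],np.float32)); print("rect",hull)
    for lo,hi in((-.05,-.03),(-.03,-.01),(-.01,.01),(.01,.03),(.03,.05)):
        q=X[(X[:,0]>lo)&(X[:,0]<hi)]; 
        if len(q)>5: print("bottom z",lo,np.percentile(q[:,2],[98]).round(4),end=" ")
    print()
E
python3 held.py
```

```text
scene 1076
[0, 0, 0, 0, 0, 0, 0, 1, 3, 4, 18, 73, 173, 235, 233, 158, 92, 49, 25, 9, 3, 0, 0, 0, 0]
face normal(tool) [0.0024 1.     0.0087] y at centre [-0.0067  0.0024  0.0631] rms 0.002022617805371409
x [-0.0659  0.0558] z max [0.1189 0.1201]
rect ((-0.004935186356306076, 0.06326736509799957), (0.12320693582296371, 0.11395895481109619), 0.04820489510893822)
bottom z -0.05 [0.1179] bottom z -0.03 [0.1161] bottom z -0.01 [0.1185] bottom z 0.01 [0.1165] bottom z 0.03 [0.1165] 
wrist 410
[0, 0, 0, 0, 0, 0, 0, 0, 0, 27, 50, 47, 45, 14, 77, 92, 58, 0, 0, 0, 0, 0, 0, 0, 0]
face normal(tool) [ 0.0544  0.9907 -0.1246] y at centre [0.01   0.0058 0.0455] rms 0.0010188752788050036
x [-0.0184  0.062 ] z max [0.0974 0.1093]
rect ((0.0061780307441949844, 0.04748949408531189), (0.05079908296465874, 0.024986449629068375), 17.650381088256836)
bottom z -0.03 [0.0489] bottom z -0.01 [0.0563] bottom z 0.01 [0.0611] 
top 152
[0, 0, 0, 0, 0, 0, 0, 0, 0, 0, 1, 3, 2, 7, 84, 18, 18, 15, 4, 0, 0, 0, 0, 0, 0]
face normal(tool) [-0.0082  0.9999  0.0068] y at centre [-0.0249  0.0043  0.043 ] rms 0.0011111300256646574
x [-0.0608  0.0594] z max [0.102 0.104]
rect ((-0.00026971474289894104, 0.05602787807583809), (0.12205885350704193, 0.09802821278572083), 0.9478474259376526)
bottom z -0.05 [0.1015] bottom z -0.03 [0.0954] bottom z -0.01 [0.0532] bottom z 0.01 [0.0686]
```

Run:
```python
import cv2,glob
a=cv2.imread(sorted(glob.glob('pics/h_scene*'))[0]); cv2.imwrite('pics/hs.png',cv2.resize(a[90:250,230:410],(675,600)))
```

```text
(no output)
```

View pics/hs.png

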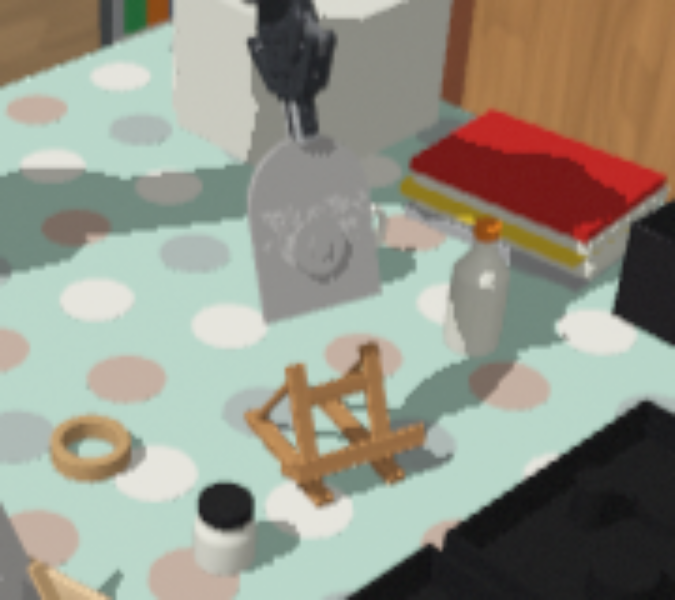

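The panel hangs straight with the relief facing out, its lower edge running (265,320)–(380,290) in the crop. The easel is below it, clear of everything else.

```bash
cat > tgt.py <<'E'
from h import *
import sys
L=np.array([.6436,.1768,.0362]);F=frame(np.radians(-15.95),np.radians(24))
def go(h,off,s=.121,dx=.0035): to(L-F[:,2]*(s+h)+F[:,1]*off+F[:,0]*dx,F)
st=monitor.observe(); e=(st["position"]-L)@F; print("t",st["clock"],"x,n,up rel:",(e[0]-.0035).round(4),e[1].round(4),(-e[2]-.121).round(4),"F(tool)",(st["force"]@F).round(1))
h,o=map(float,sys.argv[1:3]); go(h,o)
E
python3 tgt.py .06 .006
```

```text
t 8.7333 x,n,up rel: -0.0163 0.0249 0.1479 F(tool) [-1.1 -0.3  1.7]
lin [0.162, -0.189, 0.879] rot [0.0002, -0.0007, 0.0017] deg 0.2
```

Call:
{"method": "apply_moves", "body": {
  "linear": [
    [0.04,-0.04,0.18],
    [0.08,-0.1,0.36],
    [0.12,-0.15,0.54],
    [0.16,-0.19,0.72],
    [0.16,-0.19,0.88]
  ],
  "delta_rot": [
    [0,0,0.002],
    [0,0,0.002],
    [0,0,0.002],
    [0,0,0.002],
    [0,0,0.002]
  ]
}}

```text
clock: 9.15
position: [0.5784, 0.1965, 0.203]
tool_rot: [2.722, -0.001, 1.291]
force: [0.6, 0.7, -0.9]
grip_width: 0.0071
finger_force: 30.3
```

```bash
python3 tgt.py .006 .006
```

```text
t 9.15 x,n,up rel: -0.0024 0.0056 0.0591 F(tool) [ 0.9 -0.   1. ]
lin [0.024, 0.003, 0.531] rot [0.0002, -0.0003, -0.0008] deg 0.1
```

Call:
{"method": "apply_moves", "body": {
  "linear": [
    [0.02,0,0.12],
    [0.024,0,0.24],
    [0.024,0,0.36],
    [0.024,0,0.46],
    [0.024,0,0.53]
  ],
  "delta_rot": [
    [0,0,0],
    [0,0,0],
    [0,0,0],
    [0,0,0],
    [0,0,0]
  ]
}}

```text
clock: 9.57
position: [0.6005, 0.1932, 0.1544]
tool_rot: [2.723, -0.002, 1.291]
force: [0.2, -0.7, -1.5]
grip_width: 0.0069
finger_force: 30.3
```

```bash
python3 tgt.py .003 .000; python3 held.py | grep -v "^\["
python3 - <<'E'
import cv2,glob
a=cv2.imread(sorted(glob.glob('pics/h_scene_9*'))[-1]); cv2.imwrite('pics/hs2.png',cv2.resize(a[120:240,260:380],(600,600),interpolation=2))
E
```

```text
t 9.5667 x,n,up rel: 0.0004 0.0061 0.0057 F(tool) [-0.6 -0.3  1.5]
lin [-0.004, -0.061, 0.027] rot [-0.0, -0.0004, -0.001] deg 0.1
scene 934
face normal(tool) [-0.0033  1.      0.0016] y at centre [-0.0069  0.0025  0.0618] rms 0.002016647421712339
x [-0.0656  0.0555] z max [0.1154 0.1348]
rect ((-0.004536803811788559, 0.0622435137629509), (0.12467367947101593, 0.11190619319677353), 0.24412043392658234)
bottom z -0.05 [0.1147] bottom z -0.03 [0.1153] bottom z -0.01 [0.1124] bottom z 0.01 [0.1139] bottom z 0.03 [0.1129] 
wrist 487
face normal(tool) [ 0.0363  0.9987 -0.0348] y at centre [0.004  0.0061 0.0513] rms 0.001288564402531646
x [-0.0598  0.0656] z max [0.1295 0.1302]
rect ((0.0012882500886917114, 0.08220668137073517), (0.1283719390630722, 0.09430725872516632), 0.15882064402103424)
bottom z -0.05 [0.1293] bottom z -0.03 [0.0844] bottom z -0.01 [0.0605] bottom z 0.01 [0.0624] bottom z 0.03 [0.12] 
top 139
face normal(tool) [-0.0208  0.9998  0.0075] y at centre [-0.0248  0.0058  0.0432] rms 0.0016811258697254788
x [-0.0645  0.0621] z max [0.1333 0.139 ]
rect ((-0.0038641877472400665, 0.05183517560362816), (0.11915132403373718, 0.09153526276350021), 0.45984891057014465)
bottom z -0.05 [0.1211] bottom z -0.03 [0.131] bottom z -0.01 [0.1278] bottom z 0.01 [0.1321]
```

View pics/hs2.png

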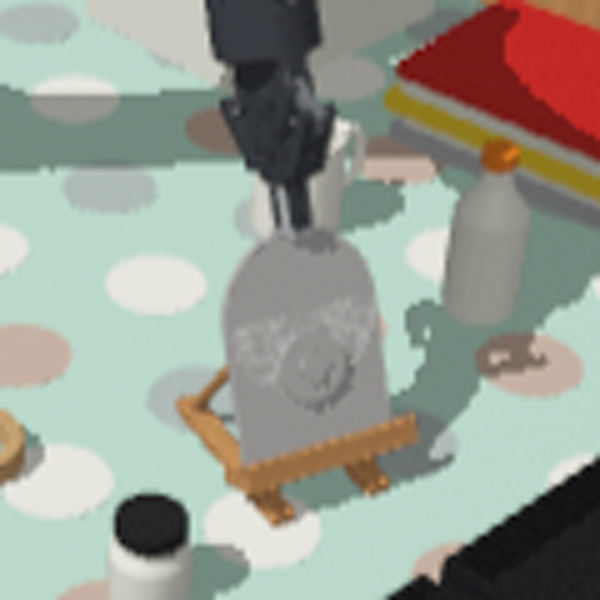

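The panel is just above the ledge, behind the lip, with the relief out. Its lower edge spans (243,460)–(388,425) in the crop. I'll check the centring in the same camera.

Run:
```python
from h import *
L=np.array([.6436,.1768,.0362]);F=frame(np.radians(-15.95),np.radians(24))
for nm in("scene","top","wrist"):
    im,d,K,T,P=grab(nm); hsv=cv2.cvtColor(im,cv2.COLOR_RGB2HSV); Q=(P-L)@F
    near=(abs(Q[...,0])<.12)&(abs(Q[...,1])<.045)
    wood=(hsv[...,0]>3)&(hsv[...,0]<25)&(hsv[...,1]>70)&near&(Q[...,1]>.005)&(abs(Q[...,2])<.02)
    pan=(hsv[...,1]<50)&(hsv[...,2]>45)&(hsv[...,2]<200)&near&(abs(Q[...,1]-.008)<.012)&(Q[...,2]<-.03)&(Q[...,2]>-.11)&(abs(Q[...,0])<.075)
    w=Q[wood];p=Q[pan]; print(nm,len(w),len(p))
    if len(w)>20: print(" lip x",np.percentile(w[:,0],[.5,99.5]).round(4),np.percentile(w[:,0],[.5,99.5]).mean().round(4),"n max",np.percentile(w[:,1],99).round(4))
    for lo,hi in((-.11,-.09),(-.09,-.07),(-.07,-.05),(-.05,-.03)):
        q=p[(p[:,2]>lo)&(p[:,2]<hi)]
        if len(q)>20: print(" pan x",lo,np.percentile(q[:,0],[1,99]).round(4),np.percentile(q[:,0],[1,99]).mean().round(4),"n",np.median(q[:,1]).round(4))
```

```text
scene 213 668
 lip x [-0.0711  0.0684] -0.0013 n max 0.0312
 pan x -0.11 [-0.0597  0.0578] -0.001 n 0.0089
 pan x -0.09 [-0.0604  0.0581] -0.0012 n 0.0104
 pan x -0.07 [-0.0598  0.06  ] 0.0001 n 0.0106
 pan x -0.05 [-0.0609  0.0595] -0.0007 n 0.0084
top 132 97
 lip x [-0.0681  0.0392] -0.0144 n max 0.0279
 pan x -0.11 [-0.0593  0.0606] 0.0007 n 0.012
 pan x -0.09 [-0.0559  0.0599] 0.002 n 0.0131
 pan x -0.07 [-0.059   0.0193] -0.0198 n 0.0114
wrist 1212 310
 lip x [-0.0534  0.0687] 0.0077 n max 0.0232
 pan x -0.11 [-0.0101  0.0601] 0.025 n 0.0112
 pan x -0.09 [-0.0183  0.0601] 0.0209 n 0.012
 pan x -0.07 [0.0088 0.0601] 0.0345 n 0.0063
```

Centred to within about 1 mm. Lowering gently now, easing back as it goes.

Call:
{"method": "apply_moves", "body": {
  "linear": [
    [0,-0.01,0.01],
    [0,-0.02,0.02],
    [0,-0.03,0.03],
    [0,-0.04,0.035],
    [0,-0.05,0.04]
  ],
  "delta_rot": [
    [0,0,0],
    [0,0,0],
    [0,0,0],
    [0,0,0],
    [0,0,0]
  ]
}}

```text
clock: 10.28
position: [0.5972, 0.1947, 0.1496]
tool_rot: [2.723, -0.002, 1.291]
force: [0.6, -0.3, -0.5]
grip_width: 0.0068
finger_force: 30.4
```

```bash
python3 tgt.py .0 .0
```

```text
t 10.2833 x,n,up rel: 0.0009 0.0009 0.0027 F(tool) [-0.1  0.4  0.7]
lin [-0.01, -0.009, 0.027] rot [0.0, -0.0007, -0.0009] deg 0.1
```

Call:
{"method": "apply_moves", "body": {
  "linear": [
    [0,0,0.005],
    [0,0,0.01],
    [0,0,0.015],
    [0,0,0.02],
    [0,0,0.02]
  ],
  "delta_rot": [
    [0,0,0],
    [0,0,0],
    [0,0,0],
    [0,0,0],
    [0,0,0]
  ]
}}

```text
clock: 10.7
position: [0.5981, 0.1943, 0.1477]
tool_rot: [2.723, -0.002, 1.291]
force: [0.5, -0.9, -2.4]
grip_width: 0.0065
finger_force: 30.3
```

```bash
python3 tgt.py .0 .0
```

```text
t 10.7 x,n,up rel: 0.0008 0.001 0.0006 F(tool) [-0.8 -0.3  2.5]
lin [-0.008, -0.01, 0.006] rot [-0.0001, -0.0006, -0.0009] deg 0.1
```

Call:
{"method": "apply_moves", "body": {
  "linear": [
    [0,-0.002,0.005],
    [0,-0.004,0.01],
    [0,-0.006,0.015],
    [0,-0.008,0.015],
    [0,-0.01,0.015]
  ],
  "delta_rot": [
    [0,0,0],
    [0,0,0],
    [0,0,0],
    [0,0,0],
    [0,0,0]
  ]
}}

```text
clock: 11.12
position: [0.598, 0.1942, 0.1463]
tool_rot: [2.722, -0.002, 1.291]
force: [0.9, -2.6, 4.5]
grip_width: 0.0068
finger_force: 30.8
```

```bash
python3 tgt.py .0 .0
```

```text
t 11.1167 x,n,up rel: 0.0007 0.0004 -0.0006 F(tool) [-2.2  3.3 -3.5]
lin [-0.007, -0.004, -0.006] rot [0.0003, -0.0006, -0.001] deg 0.1
```

It is touching both the ledge (3.5 N) and the back (3.3 N). Releasing.

Call:
{"method": "apply_moves", "body": {
  "linear": [
    [0,0,0],
    [0,0,0],
    [0,0,0],
    [0,0,0],
    [0,0,0]
  ],
  "delta_rot": [
    [0,0,0],
    [0,0,0],
    [0,0,0],
    [0,0,0],
    [0,0,0]
  ],
  "gripper": -0.3
}}

```text
clock: 11.53
position: [0.5977, 0.1946, 0.1459]
tool_rot: [2.723, -0.002, 1.291]
force: [-0.5, 0.2, -0.4]
grip_width: 0.03
finger_force: 0.0
```

Call:
{"method": "apply_moves", "body": {
  "linear": [
    [0,0,-0.05],
    [0,0,-0.15],
    [0,0,-0.3],
    [0,0,-0.5],
    [0,0,-0.7]
  ],
  "delta_rot": [
    [0,0,0],
    [0,0,0],
    [0,0,0],
    [0,0,0],
    [0,0,0]
  ]
}}

```text
clock: 11.95
position: [0.5695, 0.2024, 0.2112]
tool_rot: [2.723, -0.002, 1.292]
force: [0.0, 0.3, 0.4]
grip_width: 0.0297
finger_force: 0.0
```

Call:
{"method": "apply_moves", "body": {
  "linear": [
    [0,0,-0.2],
    [0,0,-0.4],
    [0,0,-0.6],
    [0,0,-0.8],
    [0,0,-0.8]
  ],
  "delta_rot": [
    [0,0,0],
    [0,0,0],
    [0,0,0],
    [0,0,0],
    [0,0,0]
  ]
}}

```text
clock: 12.37
position: [0.5385, 0.2128, 0.2874]
tool_rot: [2.72, -0.006, 1.293]
force: [-0.3, 0.6, 0.4]
grip_width: 0.03
finger_force: 0.0
```

Run:
```python
from h import *
L=np.array([.6436,.1768,.0362]);F=frame(np.radians(-15.95),np.radians(24))
for nm in("scene","top"):
    im,d,K,T,P=grab(nm); hsv=cv2.cvtColor(im,cv2.COLOR_RGB2HSV); Q=(P-L)@F
    if nm=="scene": cv2.imwrite("pics/fin.png",cv2.resize(im[110:310,150:400],(750,600),interpolation=2)[:,:,::-1])
    pan=(hsv[...,1]<50)&(hsv[...,2]>45)&(hsv[...,2]<200)&(abs(Q[...,0])<.075)&(abs(Q[...,1]-.004)<.012)&(Q[...,2]<-.01)&(Q[...,2]>-.18)
    p=Q[pan]; c=p.mean(0);_,s,V=np.linalg.svd(p-c);v=V[2]*np.sign(V[2][1]);print(nm,len(p),"normal",v.round(3),"x",np.percentile(p[:,0],[1,99]).round(4),"top",-np.percentile(p[:,2],.5).round(4),"n",np.median(p[:,1]).round(4))
print(monitor.observe()["clock"])
```

```text
scene 1177 normal [-0.001  1.    -0.013] x [-0.0605  0.0582] top 0.1584 n 0.0051
top 315 normal [-0.012  0.999 -0.043] x [-0.0594  0.0566] top 0.1661 n 0.0069
12.4667
```

View pics/fin.png

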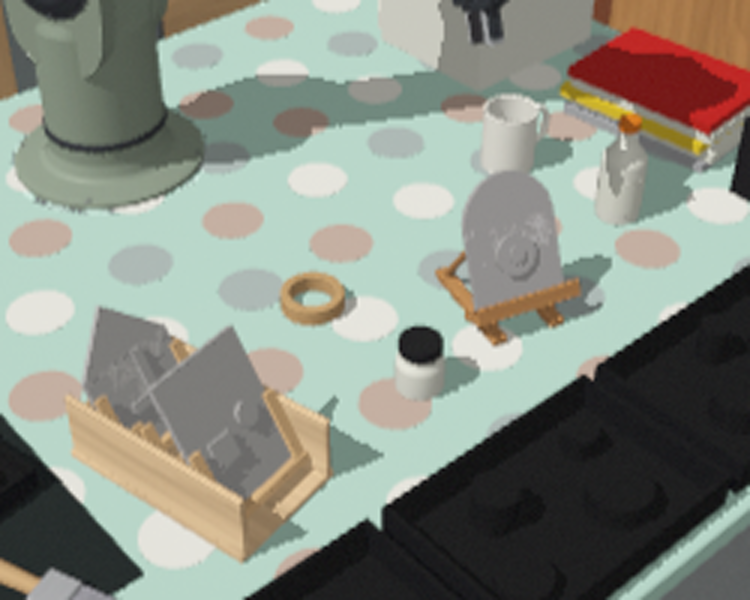

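The final view shows the arched panel on the easel around (513,240), behind the lip, relief out and leaning on the uprights. The gable and flat panels are still in their slots at (120,360) and (235,410), and nothing else has moved.

```bash
python3 -c "
from workcell import workorder
print(workorder.job_done())"
```

```text
the job is handed in; nothing more can be done
None
```

The arched panel is standing on the easel behind the lip, centred to about 1 mm, flat against the uprights with the relief facing out; it was lowered gently and let go, the other two panels are still in their slots, and I handed the job in at about 12.5 s.

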